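# Set the straightedge slider to its marked stop

### The job

On the painting board, set the straightedge for the next line: press down the pad in the middle of its slider with a fingertip to free the brake, keep it pressed while you push the slider along the rail until it is right up against the marked stop (the one with the arrow and the round screw on top, not the plain one), then let go of the pad so the brake holds it there. Do not pinch or lift anything, and leave the cup, jar, tin and knife where they are.

Things in the scene. Friction and masses are not known exactly. Their poses are not given: they have to be found in the camera images.
- board: Plywood painting board lying fixed on the table, 340 mm (its x) by 600 mm (its y), 18 mm thick; origin at the centre of its underside, z up. A slotted aluminium rail, 56 mm wide, 460 mm long, runs along its y axis, centred at its x = -120 mm; rail top 40 mm above the table.
- slide_mid (a point): Centre of the slider at its deck, 53 mm above the table: a grey carriage 90 by 90 mm riding on the rail, with a flat steel straightedge out over the board's sheet. Two end cheeks (8 mm thick, 90 mm across the rail, inner faces 37 mm from the centre along the rail, tops 75 mm above the table) stand either side of the pad. It touches a stop when its centre is 55 mm from the stop's origin in plan.
- pad_top (a point): Centre of the top of the brake pad in the middle of the slider: a black rubber plate 88 mm across the rail by 60 mm along it, 65 mm above the table when up. It goes straight down 6 mm on a spring: about 7 N to start, 9.5 N fully down. A fingertip pressing on it takes the slider along by friction or by bearing on a cheek.
- slide (a joint): Position of the slider along the rail in m, 0 at mid-rail, growing along the board's +y; ends of travel -0.16 and 0.16. With the pad held 2.5 mm or more down it takes 1 to 3 N to push; with the pad up the brake resists some 20 N.
- pad (a joint): How far the brake pad is pressed down, in m: about 0 when up, 0.006 fully down. It springs up when let go.
- marked_stop: The marked stop: a fixed steel block, 66 mm across the rail, 20 mm along it, top 68 mm above the table, with a flat steel arrow on top pointing to the board's +x (out to 95 mm from the rail's centre line) and a round brass screw on top (76 mm above the table). At either end of the rail. Origin on the rail's centre line, mid-block, 18 mm above the table; axes as the board's.
- plain_stop: The other stop, at the other end: the same block without arrow or screw. Origin likewise.
- dipper: Small open steel cup, 44 mm across, 30 mm high, standing on the board beside the sheet. Origin at the centre of its underside.
- brush_jar: Jar with brushes, 72 mm across, 100 mm high, brushes up to 210 mm, on the table beyond the board's +y end. Origin at the centre of its underside.
- paint_tin: Closed tin 68 mm across, 90 mm high, on the table beyond the board's -y end. Origin at the centre of its underside.
- palette_knife: Palette knife 200 mm long with a wooden handle, lying on the board near its -y end, along the board's x. Origin at its middle, at its underside; x along it.

How it is judged:
By the outcome, as a careful person would: the job done as asked, in the order asked, and still so for the second after the job is handed in, with the robot touching nothing.
It also fails if it takes over 35 s, if anything falls off the work surface, if the arm or the gripper's body presses on something with over 40 N, if the wrist force passes 120 N, or if a joint passes its speed limit or range.

### The arm

A 7-joint arm with a two-finger parallel gripper is mounted at the origin on the work surface. World frame = base frame: x ahead of the robot, y to its left, z up, the work surface at z = 0. Lengths are in m, angles in rad, forces in N, time in s.
With the tool pointing down it reaches from about 0.35 to 0.9 m from the base axis. Payload 19.9 kg.
Tool frame: the origin (TCP) lies midway between the tips of the shut fingers; the grasp point (between the pads) lies 19 mm behind it; z points along the fingers, y is the line along which they close (so a half turn about z gives the same grasp; the last joint's range is limited). The gripper opens to 94 mm and grips with 3 to 60 N. Pads are 16 mm wide; open, the fingers measure 119 mm over their backs; the gripper's body (75 mm by 177 mm) begins 78 mm behind the grasp point.
Start: joints at [1.27, 0.417, -0.01, 1.614, 0.005, 1.111, -0.053], TCP at [0.16, -0.604, 0.205] pointing down, gripper open.
Joint ranges: [-2.81, 2.81], [-0.39, 2.02], [-1.27, 1.25], [0.06, 2.57], [-1.19, 4.33], [0.19, 2], [-2.82, 2.82]. Speed limits (rad/s): [1.89, 1.89, 2.39, 2.39, 3.01, 3.01, 3.01].

### API

Orientations are given as a 3x3 rotation matrix whose columns are the frame's x, y, z axes.
In Python, from workcell import robot, fingers, optics, order gives the robot as it stands. Calls block until the motion is done:
- robot.movep(position, orientation): joint-space move of the TCP to a pose.
- robot.line_to(position, orientation=None, max_speed=0.15, until_force=None): straight line of the TCP; orientation=None keeps the orientation; max_speed is the mean speed in m/s. With until_force (N) it stops when the force on the tool has changed by that much, and returns True; else False.
- robot.move_j(angles): joint-space move.
- fingers.open_jaws() and fingers.close_gripper(): open the fingers fully, or close them until they stop; the grip force is fixed at half the most.
- robot.sleep(seconds).
- robot.ik(position, orientation): joint angles nearest the present ones, or None.
- robot.get_state(): the state.
- optics.get_image(name): name is "scene" or "top"; returns a dict with "img" (400x640x3 uint8, red, green, blue), "fx", "fy", "cx", "cy" (pixels), "k1" (the pictures are not rectified: a ray, as slopes to the right and down, at radius r is drawn at 1 + k1 r^2 times it, then the intrinsics apply), "cam_to_world" (4x4, takes a point from camera to world coordinates). Camera axes: x right, y down, z forward; pixel columns grow to the right and rows downward; lengths in m; the calibration is good to about 2 mm. A picture is of the moment at which its call begins. There is no depth.
A pose or a line that the arm cannot do raises robot.PlanningError and nothing moves.
- order.finish_job(): hands the job in; it is judged then, once.
The state is a dict: "time": time; "joints": joint angles; "qvel": joint speeds; "joint_efforts": joint torques, N m; "ee_pos": TCP position; "eef_rot": TCP orientation; "wrist_force": force on the tool from outside, world axes, zero at the start; "moment": the same for the moment, N m; "opening": finger opening in m; "grasp_force": force on a finger pad.
Only numpy, scipy, OpenCV 4.12 (cv2) and the standard library are available. Lean on these libraries where they do the work, as an engineer would, in place of code of your own. Each camera call takes 0.05 s, during which the arm holds its last target. There are 200 camera calls.

## Working session

There is one attempt and no reset: what is moved stays moved. The work goes in short steps, each a Python script; the robot and the scene stay as the last script left them, time stands still between calls to the robot, and variables do not carry over. Pictures are saved under pics/ and viewed, at most 10 in all, crops included, and the job is handed in when it is done.

```bash
mkdir -p pics; cat > h.py <<'E'
import numpy as np, cv2
from workcell import robot, fingers, optics, order
def ray(im,u,v):
    x=(u-im["cx"])/im["fx"]; y=(v-im["cy"])/im["fy"]; X,Y=x,y
    for _ in range(30):
        s=1+im["k1"]*(X*X+Y*Y); X,Y=x/s,y/s
    T=np.array(im["cam_to_world"]); return T[:3,3],T[:3,:3]@np.array([X,Y,1.])
def onz(im,u,v,z):
    o,d=ray(im,u,v); return o+d*(z-o[2])/d[2]
def proj(im,p):
    T=np.linalg.inv(np.array(im["cam_to_world"])); q=T[:3,:3]@np.array(p)+T[:3,3]
    x,y=q[0]/q[2],q[1]/q[2]; s=1+im["k1"]*(x*x+y*y)
    return np.array([im["fx"]*x*s+im["cx"],im["fy"]*y*s+im["cy"]])
def snap(n,f=None):
    im=optics.get_image(n)
    if f: cv2.imwrite(f"pics/{f}.png",im["img"][:,:,::-1])
    return im
E
python3 - <<'E'
from h import *
for n in("top","scene"):
    im=snap(n,n+"0"); print(n,im["fx"],im["k1"],np.round(im["cam_to_world"],3).tolist())
print(robot.get_state()["time"])
E
```

```text
top 397.93315925616065 -0.06959749562180256 [[-0.015, -0.999, 0.039, 0.518], [-1.0, 0.015, -0.008, 0.03], [0.008, -0.039, -0.999, 1.21], [0.0, 0.0, 0.0, 1.0]]
scene 398.8524423072447 -0.06968203479661574 [[-0.269, 0.725, -0.635, 1.148], [0.963, 0.207, -0.171, 0.175], [0.008, -0.657, -0.754, 0.756], [0.0, 0.0, 0.0, 1.0]]
0.1
```

View pics/top0.png

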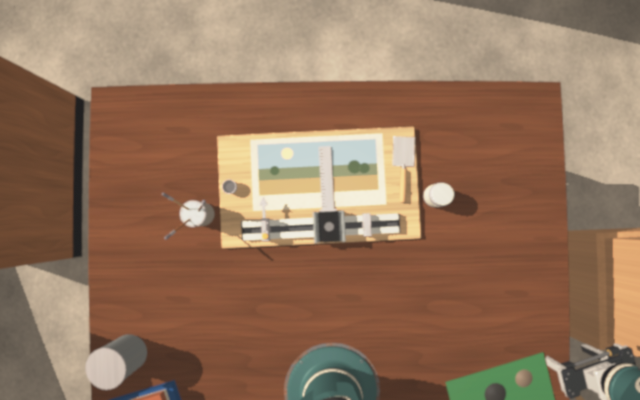

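View pics/scene0.png

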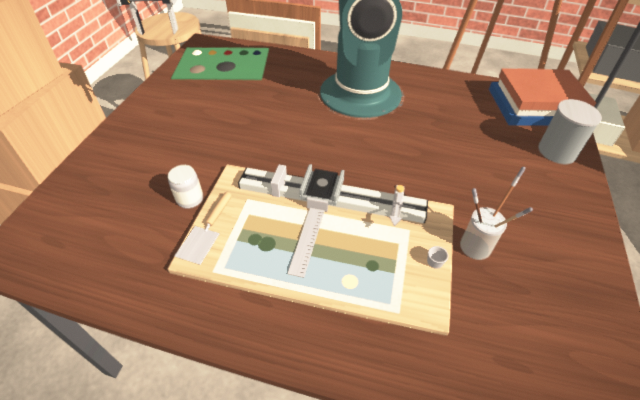

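The top view shows the slider near (329,227). A stop with an arrow and brass screw is near (265,228), on the board's +y side next to the jar, and the plain stop is near (366,224). I'll zoom in to get exact pixels.

```bash
python3 - <<'E'
import cv2
a=cv2.imread("pics/top0.png")[185:260,210:430]; b=cv2.imread("pics/scene0.png")[155:235,230:450]
a=cv2.resize(a,(770,262),interpolation=cv2.INTER_CUBIC);b=cv2.resize(b,(770,280),interpolation=cv2.INTER_CUBIC)
cv2.imwrite("pics/crop0.png",cv2.vconcat([a,b]))
E
```

```text
(no output)
```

View pics/crop0.png

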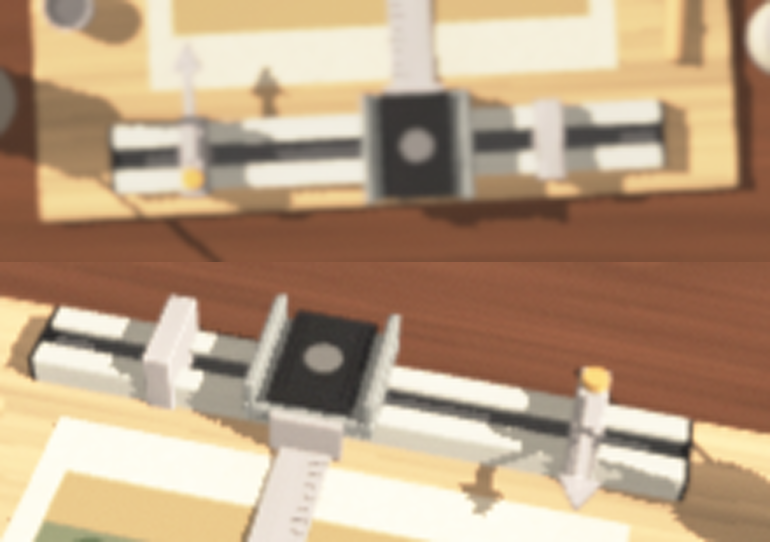

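```bash
python3 - <<'E'
from h import *
t=snap("top");s=snap("scene")
T=lambda x,y,z:onz(t,210+x/3.5-.4,185+y/3.5-.4,z).round(4)
S=lambda x,y,z:onz(s,230+x/3.5-.4,155+(y-262)/3.5-.4,z).round(4)
print("rail ends",T(112,158,.04),T(662,134,.04),"S",S(690,446,.04),S(42,342,.04))
print("pad",T(415,145,.065),S(323,358,.065))
print("stopM",T(193,155,.068),"screw",T(193,178,.076),S(596,378,.076),"arrowtip",T(188,45,.068),S(576,507,.068))
print("stopP",T(549,138,.068))
print("cheeks",T(371,148,.075),T(464,143,.075))
E
```

```text
rail ends [0.4922 0.2584 0.04  ] [ 0.5052 -0.2046  0.04  ] S [0.4859 0.259  0.04  ] [ 0.515 -0.203  0.04 ]
pad [0.4997 0.0044 0.065 ] [0.4982 0.0028 0.065 ]
stopM [0.4943 0.1864 0.068 ] screw [0.4758 0.1855 0.076 ] [0.4757 0.1873 0.076 ] arrowtip [0.5846 0.1896 0.068 ] [0.5827 0.1911 0.068 ]
stopP [ 0.5038 -0.1056  0.068 ]
cheeks [0.498  0.0404 0.075 ] [ 0.5009 -0.0354  0.075 ]
```

The measurements agree with the sizes given: rail 463 mm, yaw about 2°, and 183 mm from pad to marked stop, so about 128 mm of travel. Next I close the fingers and go above the pad.

```bash
cat >> h.py <<'E'
a=np.deg2rad(2.0); ur=np.array([-np.sin(a),np.cos(a),0]); ux=np.array([np.cos(a),np.sin(a),0])
R1=np.column_stack([ur,ux,[0,0,-1]]); R2=np.column_stack([-ur,-ux,[0,0,-1]])
pad=np.array([.499,.0036,.065])
def st(m=""):
    s=robot.get_state(); print(m,round(s["time"],2),np.round(s["ee_pos"],4),np.round(s["wrist_force"],2))
E
python3 - <<'E'
from h import *
fingers.close_gripper()
q0=np.array(robot.get_state()["joints"]); p=pad+[0,0,.10]
best=None
for R in(R1,R2):
    q=robot.ik(p,R); print(None if q is None else np.round(q,2), robot.ik(pad+ur*.13,R) is not None)
    if q is not None and (best is None or np.abs(q-q0).max()<best[0]): best=(np.abs(q-q0).max(),R)
robot.movep(p,best[1]); robot.line_to(pad+[0,0,.02]); st("above")
print(best[1].round(2).tolist(),robot.get_state()["opening"])
snap("top","top1");im=snap("scene")["img"][120:270,200:480]
cv2.imwrite("pics/sc1.png",cv2.resize(im[:,:,::-1],(784,420),interpolation=cv2.INTER_CUBIC))
E
```

```text
[ 0.59  0.33 -0.78  1.94  0.27  0.98 -0.28] True
[-0.95  0.42  1.09  1.99 -0.44  1.   -2.75] True
above 4.78 [0.4994 0.0037 0.0856] [0.64 0.16 0.28]
[[-0.03, 1.0, 0.0], [1.0, 0.03, 0.0], [0.0, 0.0, -1.0]] 0.0006487213252517546
```

View pics/sc1.png

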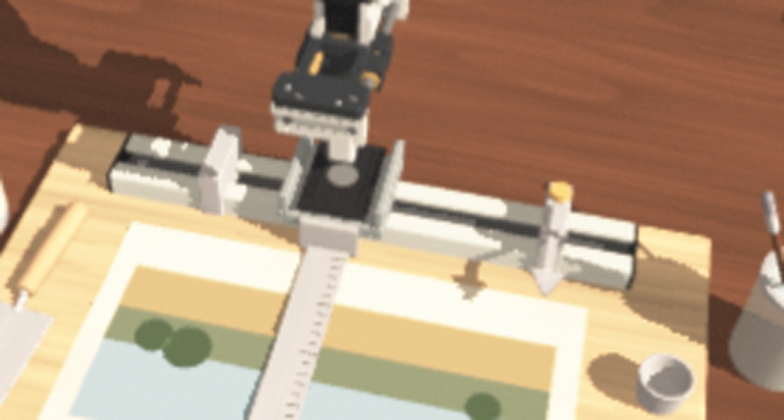

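In this view the shut fingers are over the pad near crop (343,155), between the cheeks and clear of both. Next I press down.

```bash
python3 - <<'E'
from h import *
p=pad.copy()
p[2]=.056; print(robot.line_to(p,max_speed=.015,until_force=5)); st("touch")
z=robot.get_state()["ee_pos"][2]
for dz in(.003,.005):
    p[2]=z-dz; robot.line_to(p,max_speed=.015); st("down")
E
```

```text
True
touch 6.18 [0.499  0.0036 0.0636] [-0.09  0.07  6.99]
down 6.53 [0.4991 0.0036 0.0608] [-2.36 -0.71  8.26]
down 6.82 [0.4991 0.0036 0.0591] [-3.95 -1.3  16.57]
```

The pad is fully down: it bottoms at z≈0.059 with 16.6 N. I drag it at this height.

```bash
python3 - <<'E'
from h import *
b=pad.copy(); b[2]=.0588
for d in(.04,.08,.115):
    robot.line_to(b+ur*d,max_speed=.05); st(d)
im=snap("scene")["img"][120:270,200:480]
cv2.imwrite("pics/sc2.png",cv2.resize(im[:,:,::-1],(784,420),interpolation=cv2.INTER_CUBIC))
E
```

```text
0.04 7.77 [0.4977 0.044  0.0592] [-4.28  1.87 13.69]
0.08 8.72 [0.4963 0.084  0.0592] [-4.1   1.   12.52]
0.115 9.57 [0.495  0.1191 0.0592] [-3.62  0.69 12.36]
```

View pics/sc2.png

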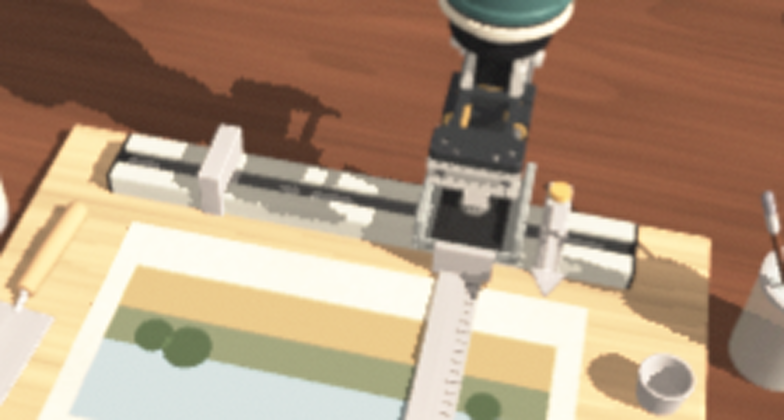

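The slider has followed to near the marked stop, with a small gap at crop (535,230). I finish slowly, watching for the contact force.

```bash
python3 - <<'E'
from h import *
b=pad.copy(); b[2]=.0588
for d in np.arange(.118,.146,.002):
    robot.line_to(b+ur*d,max_speed=.02); st(round(d,3))
    if robot.get_state()["wrist_force"]@ur<-4: break
im=snap("scene")["img"][150:250,340:480]
cv2.imwrite("pics/sc3.png",cv2.resize(im[:,:,::-1],(784,560),interpolation=cv2.INTER_CUBIC))
E
```

```text
0.118 9.92 [0.4949 0.122  0.0592] [-3.53  0.44 13.08]
0.12 10.17 [0.4948 0.124  0.0592] [-4.54  1.01 12.78]
0.122 10.42 [0.4948 0.126  0.0592] [-4.35 -0.13 12.16]
0.124 10.67 [0.4947 0.128  0.0592] [-3.99  0.29 12.33]
0.126 10.92 [0.4946 0.13   0.0592] [-4.37  0.07 12.54]
0.128 11.17 [0.4946 0.132  0.0592] [-4.25  0.45 13.2 ]
0.13 11.42 [0.4946 0.1334 0.0592] [-4.15 -2.92 13.4 ]
0.132 11.67 [0.4947 0.1346 0.0592] [-3.37 -7.1  13.59]
```

View pics/sc3.png

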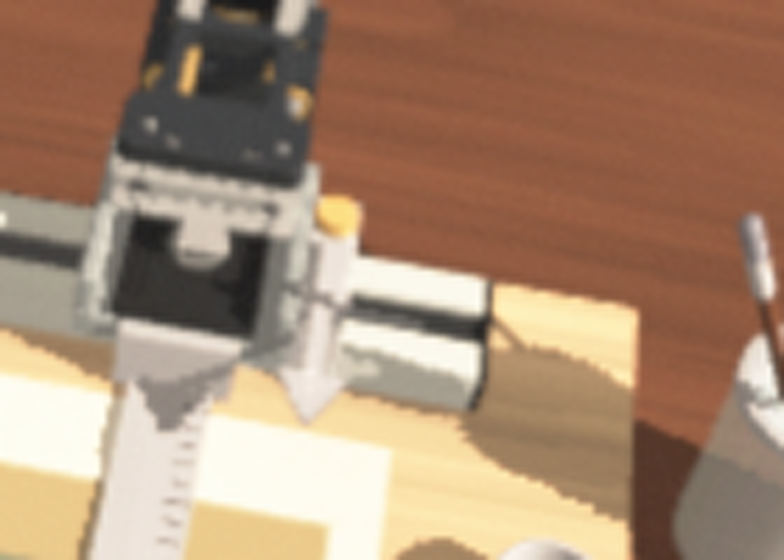

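The cheek is against the block at crop (310,270). Reaction rose to 7 N at y≈0.133, close to the predicted 0.1315. I lift straight up and check.

```bash
python3 - <<'E'
from h import *
p=np.array(robot.get_state()["ee_pos"])
robot.line_to(p+[0,0,.02],max_speed=.04); robot.line_to(p+[0,0,.12]); robot.line_to(p+[-.08,-.12,.14]); st("up")
im=snap("scene")["img"][150:250,340:480]; t=snap("top")["img"][185:260,210:350]
cv2.imwrite("pics/fin.png",cv2.vconcat([cv2.resize(im[:,:,::-1],(448,320),interpolation=2),cv2.resize(t[:,:,::-1],(448,240),interpolation=2)]))
E
```

```text
up 14.31 [0.4149 0.015  0.1991] [-0.    0.38  0.19]
```

View pics/fin.png

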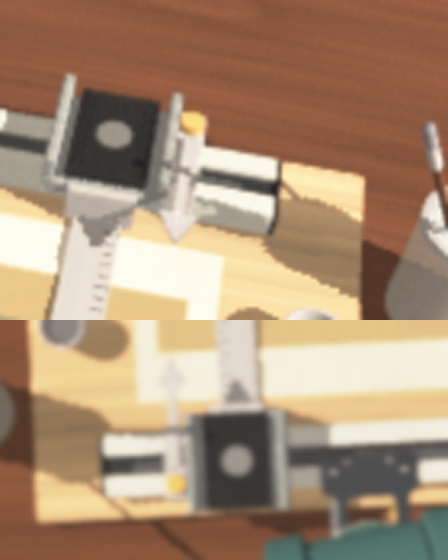

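Both views show the pad up and the cheek flush with the marked stop (pad disc to stop ≈19 px ≈55 mm). The arm is clear.

```bash
python3 -c "
from h import *
t=snap('top');print(onz(t,210+237/3.2-.4,185+140/3.2-.4,.065))
print(order.finish_job())"
```

```text
[0.49500891 0.13234351 0.065     ]
the job is handed in; nothing more can be done
None
```

The job is handed in: the slider is up against the marked stop (arrow and brass screw), the pad is released so the brake holds it, and the arm is clear, at about 14 s of the 35 s allowed.

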